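# Slide the ceramic plate off its tray and fit it on the test bed

### The arm

A 6-joint arm with a two-finger parallel gripper is mounted at the origin on the work surface. World frame = base frame: x ahead of the robot, y to its left, z up, the work surface at z = 0. Lengths are in m, angles in rad, forces in N, time in s.
With the tool pointing down it reaches from about 0.3 to 0.85 m from the base axis. Payload 5.4 kg.
Tool frame: the origin (TCP) lies between the finger pads; the fingertips stand 19 mm ahead of it and the grasp point (between the pads) is the TCP; z points along the fingers, y is the direction in which the jaws open and shut (so a half turn about z gives the same grasp; the last joint's range is limited). The gripper opens to 85 mm and grips with 20 to 120 N. Pads are 22 mm wide; open, the fingers measure 114 mm over their backs; the gripper's body (76 mm by 85 mm) begins 54 mm behind the grasp point. The pads swing forward as they close: fully open they stand 13 mm farther back than shut.
Start: joints at [0.977, 0.158, 1.597, -0, 1.386, -0.21], TCP at [0.215, 0.533, 0.25] pointing down, gripper open.
Joint ranges: [-2.91, 2.91], [-0.94, 2.29], [0.18, 2.7], [-1.29, 4.43], [0.17, 2.64], [-3, 3]. Speed limits (rad/s): [2.57, 2.57, 3.14, 3.14, 3.14, 3.14].

### API

Orientations are given as [roll, pitch, yaw] about the fixed x, y, z axes, in that order (R = Rz(yaw) Ry(pitch) Rx(roll)).
In Python, from cell import * gives the robot as it stands. The module is installed in compiled form; this text tells all that it offers.
- The arm moves only by the tool servo_tool, never from a script. Its argument "rows" is a list of rows, each a list of 4 numbers: the shift along the world's x, y, z in mm, then the turn about the world's z in rad. A call has 1 to 12 rows; each row is the pose to reach, as a shift and turn from the pose commanded when the call began; what a row does not reach only later rows make up. A row lasts 1/8 s, in which the tool goes at most 62.5 mm and 10.7 degrees, less where a joint would pass 70% of its speed; a pose out of reach is approached as far as the arm can. A call with a gripper value outside its range is refused whole. "jaw" is the opening in per cent of the stroke, from 0 (shut) to 100 (fully open), set as the call begins (left out, the last holds). The fingers move at their own pace and stop on an object; "newtons" is the grip in N (left out, the last holds). Time passes only in rows, so rows that repeat a pose let the fingers close. It gives the time, the measured TCP pose, the force and the opening at its end, in the units of the state.
- sense(): the state, without advancing time (a new reading comes with each control period).
- camera(name): name is "side" or "top" or "wrist"; returns the picture (480x640x3 uint8, red, green, blue); there is no depth.
- calibration(name): a dict with "camera_matrix" (3x3 intrinsics, pixels), "R" (3x3) and "t" (3): a world point X has camera coordinates R X + t. Camera axes: x right, y down, z forward; pixel columns grow to the right and rows downward; lengths in m; the calibration is good to about 2 mm. A picture is of the moment at which its call begins: read the wrist's pose just before it. calibration takes no time and is no camera call; for the wrist camera it gives the pose at the moment of the call.
- job_done(): hands the job in, once; it reports no verdict.
The state is a dict: "time_s": time; "q": joint angles; "joint_vel": joint speeds; "joint_torque": joint torques, N m; "tcp_pos": TCP position; "orientation": TCP orientation; "wrist_force": force on the tool from outside, world axes, zero at the start; "ft_torque": the same for the moment, N m; "width": finger opening in m.
Only numpy, scipy, OpenCV 4.12 (cv2) and the standard library are available. Lean on these libraries where they do the work, as an engineer would, in place of code of your own. Each camera call takes 0.05 s, during which the arm holds its last target.

### The job

The thin, brittle white ceramic plate lies sunk in the channel of the plate tray, where it cannot be gripped: touch it slowly, press on it only lightly and slide it out of the tray's open mouth until it overhangs, still lying flat, grip it by the sides of the overhang, and lift it out. Then lay it gently on the test bed, flat and lined up with the bed, with its hole over the locating pin, and let go. Do not press it hard against tray or bed, do not drop it, and leave the other things on the bench where they are.

Things in the scene. Friction and masses are not known exactly. Their poses are not given: they have to be found in the camera images.
- plate: white ceramic plate, 110 (x) x 50 (y) x 3 (z) mm, about 100 g, brittle: it cracks if pressed on the tray with over 15 N while inside it, or 25 N on tray or bed later (about 5 N drags it; touch down at a few mm/s; it slides more easily on the tray than under the fingertips). Origin: centre of its underside; x to the hole end, z up. Starts with hole end at the closed end, plain end 5 to 17 mm inside the mouth.
- plate_end (a point): middle of the plate's plain end (nearest the mouth), on the underside, 55 mm from the plate's centre along its -x. An overhang of 25 to 45 mm past the mouth lets fingers pointing down grip the long sides; past 55 mm it would tip off.
- plate_hole (a point): centre of the round through hole, 20 mm in diameter, on the plate's underside, 32 mm from the plate's centre along its +x
- tray: fixed dark steel tray, top 140 (x) x 110 (y) x 12 mm on a grey pedestal (set back 15 mm under the mouth) and a foot 150 x 120 x 8 mm. Origin: centre of its underside on the bench, z up. A channel 55 mm wide runs along x, floor at z = 60 mm, walls 2 mm high (1 mm below the plate's top), closed at x = +60 mm, open at the mouth at x = -70 mm, which faces roughly to the robot.
- tray_mouth (a point): middle of the mouth's edge on the channel's floor: at x = -70 mm, 60 mm above the bench in the tray's frame
- bed: fixed test bed: aluminium platform 94 (x) x 90 (y) mm, top 55 mm above the bench, on a round column and a foot 110 x 110 x 10 mm. Origin: on the bench right under the pin, z up. Its -x side faces roughly to the robot. The plate belongs on it with its length along the bed's x, its plain end overhanging the -x side by about 40 mm.
- bed_pin (a point): foot of the steel locating pin at the platform's centre, on the platform's top, 55 mm above the bench; the pin is 10 mm in diameter and 10 mm tall with a tapered tip
- beaker: loose glass beaker, 64 mm across, 85 mm tall, origin at the centre of its base; leave alone
- crucible: loose small white ceramic crucible, 42 mm across, 36 mm tall, origin at the centre of its base, between tray and bed; leave alone
- jar: loose amber jar with blue cap, 68 mm across, 100 mm tall, origin at the centre of its base; leave alone
- spatula: loose spatula, 190 mm long, lying on the bench, along its own x; leave alone
Not all that is in view belongs to the job. What is shaped like the tray but orange or yellow is not meant.

How it is judged:
By the outcome, as a careful person would: the job done as asked, in the order asked, and still so for the second after the job is handed in, with the robot touching nothing.
It also fails if it takes over 72 s, if anything falls off the work surface, if the arm or the gripper's body presses on something with over 40 N, if the wrist force passes 120 N, or if a joint passes its speed limit or range.

## Working session

There is one attempt and no reset: what is moved stays moved. The work goes in short steps, Python scripts to look and compute and a tool call to move; the robot and the scene stay as the last step left them, time stands still between calls to the robot, and variables do not carry over. Pictures are saved under pics/ and viewed, and the job is handed in when it is done.

Besides the shell and the picture viewer there is one more tool, called after "Request:" as a command line: name --pt "numbers of a row" for each row, then --argument value for the rest. servo_tool: Moves the arm, as the interface text tells. Its arguments: {"type":"object","properties":{"rows":{"type":"array"},"jaw":{"type":"number"},"newtons":{"type":"number"}},"required":["rows"]}

```bash
mkdir -p pics; ls
cat > h.py <<'E'
from cell import *
import numpy as np, cv2
def save(n,im): cv2.imwrite('pics/'+n,cv2.cvtColor(im,cv2.COLOR_RGB2BGR))
def ray(c,u,v):
    K=np.array(c['camera_matrix']);R=np.array(c['R']);t=np.array(c['t'])
    d=R.T@np.linalg.solve(K,[u,v,1.]); return -R.T@t,d
def onz(c,u,v,z):
    o,d=ray(c,u,v); return o+d*(z-o[2])/d[2]
def proj(c,X):
    K=np.array(c['camera_matrix']);p=K@(np.array(c['R'])@np.array(X)+np.array(c['t']));return p[:2]/p[2]
E
python3 - <<'E'
from h import *
print(sense())
for n in ['side','top','wrist']:
    c=calibration(n); im=camera(n); save(n+'0.png',im); print(n,ray(c,320,240),np.array(c['camera_matrix'])[0,0])
E
```

```text
pics
{'time_s': 0.0, 'q': array([ 9.76851811e-01,  1.59107280e-01,  1.59825550e+00,  4.20162118e-07,
        1.38621224e+00, -2.10073048e-01]), 'joint_vel': array([-0.00151929, -0.00145185, -0.00023775, -0.0004849 ,  0.00166339,
        0.00062213]), 'joint_torque': array([-1.89465459e-05, -3.96007955e+01, -3.31426191e+01, -2.49214827e-04,
        8.52629368e-03,  5.51528998e-06]), 'tcp_pos': array([0.21501819, 0.5326589 , 0.24927251]), 'orientation': array([-3.13965396e+00, -4.13788663e-04,  2.75772071e+00]), 'wrist_force': array([-0.41956405,  0.90749869, -0.77909714]), 'ft_torque': array([0.00905266, 0.03254001, 0.00307952]), 'width': 0.08552154446550392}
side (array([0.32061874, 0.56314205, 0.68841857]), array([ 0.2718106 , -0.63829351, -0.72065981])) 441.8351885470182
top (array([ 0.49752128, -0.00957226,  0.98385798]), array([ 0.02777213,  0.00801058, -0.99958736])) 463.6765339467824
wrist (array([0.14160303, 0.56299638, 0.37299025]), array([ 0.28677778, -0.11298816, -0.95132421])) 369.6051157012708
```

View pics/top0.png

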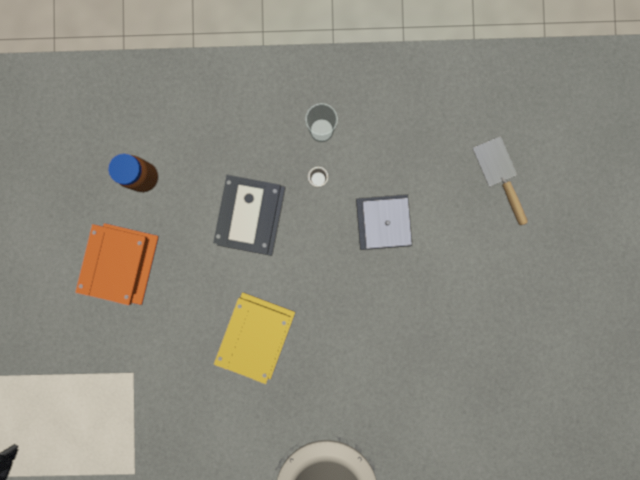

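View pics/side0.png

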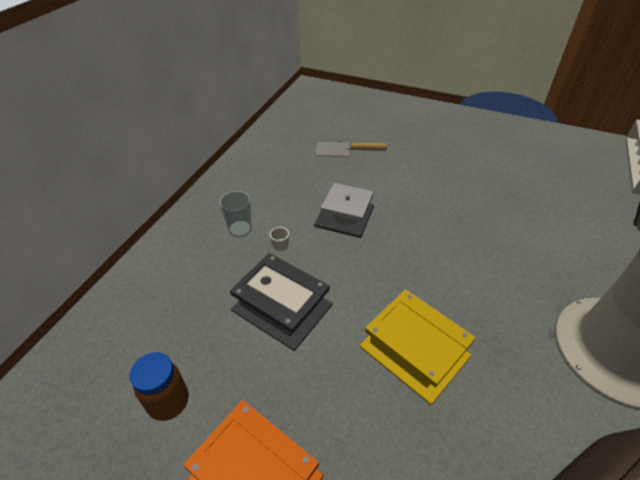

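View pics/wrist0.png

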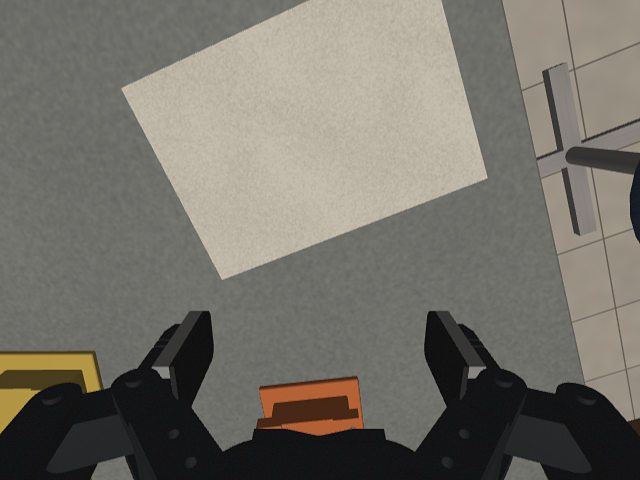

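```bash
cat > m.py <<'E'
from h import *
c=calibration('top'); im=cv2.cvtColor(cv2.imread('pics/top0.png'),cv2.COLOR_BGR2RGB)
def cont(mask,x0,y0,x1,y1):
    m=np.zeros_like(mask); m[y0:y1,x0:x1]=mask[y0:y1,x0:x1]
    cs,_=cv2.findContours(m,cv2.RETR_EXTERNAL,cv2.CHAIN_APPROX_NONE); return max(cs,key=cv2.contourArea)
def rect(cnt,z,name,k=0.5):
    P=np.array([onz(c,p[0][0],p[0][1],z)[:2] for p in cnt])*1000
    r=cv2.minAreaRect(P.astype(np.float32)); print(name,'centre',np.round(r[0],1),'size',np.round(r[1],1),'ang',r[2])
g=im.astype(int)
plate=((g.min(2)>150)*255).astype(np.uint8)
rect(cont(plate,215,170,285,255),.063,'plate')
hm=((g.max(2)<120)*255).astype(np.uint8)
# hole: dark blob within the plate
pc=cont(plate,215,170,285,255); f=np.zeros(hm.shape,np.uint8); cv2.drawContours(f,[pc],-1,255,-1); f=cv2.erode(f,np.ones((3,3)))
hh=cv2.findContours(hm&f,cv2.RETR_EXTERNAL,cv2.CHAIN_APPROX_NONE)[0]
for h in hh:
    M=cv2.moments(h); 
    if M['m00']>5:
        u,v=M['m10']/M['m00'],M['m01']/M['m00']; print('hole',u,v,M['m00'],onz(c,u,v,.062)*1000)
dark=((g.max(2)<85)*255).astype(np.uint8)
bedm=((g[:,:,2]>155)*255).astype(np.uint8)
rect(cont(bedm,345,180,425,260),.055,'bedtop')
rect(cont(dark,200,165,300,265)if 1 else 0,.062,'tray dark')
tr=cont(dark,200,165,300,265)
bp=cont(bedm,345,180,425,260); f=np.zeros(hm.shape,np.uint8); cv2.drawContours(f,[bp],-1,255,-1); f=cv2.erode(f,np.ones((5,5)))
hh=cv2.findContours(((g.max(2)<150)*255).astype(np.uint8)&f,cv2.RETR_EXTERNAL,cv2.CHAIN_APPROX_NONE)[0]
for h in hh:
    (u,v),r=cv2.minEnclosingCircle(h); print('pin',u,v,r,onz(c,u,v,.062)*1000)
cr=im[165:270,205:425]; save('crop0.png',cv2.resize(cr,None,fx=3.6,fy=3.6,interpolation=cv2.INTER_CUBIC))
E
python3 m.py
```

```text
plate centre [579.2 144.9] size [ 50.6 111. ] ang 78.48793029785156
hole 248.5 197.84782608695653 46.0 [610.95804229 138.50115702  62.        ]
bedtop centre [ 555. -137.] size [92.6 89. ] ang 2.9815380573272705
tray dark centre [566.4  90. ] size [  5.  136.6] ang 77.84857177734375
pin 386.5 222.8333282470703 1.9003955125808716 [ 553.92374959 -135.21639823   62.        ]
```

View pics/crop0.png

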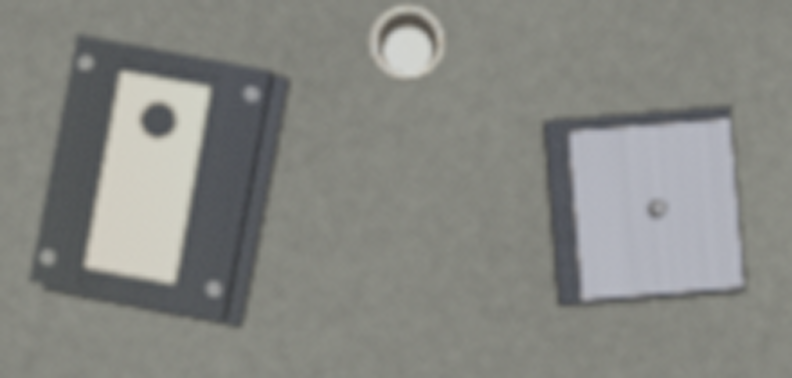

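Crop shows: dark steel tray with the white plate (top image 248,214; hole at 249,198, at the far end). The orange tray (117,265) and yellow tray (254,338) are the decoys. The dark one fits "dark steel" and holds the plate. The bed with its pin is at (386,223). Moving the wrist camera over the tray.

Request:
servo_tool --pt "50 -50 0 0.02" --pt "100 -98 0 0.04" --pt "150 -147 0 0.07" --pt "200 -196 0 0.1" --pt "250 -245 0 0.13" --pt "300 -294 0 0.16" --pt "350 -343 -5 0.183" --pt "405 -397 -10 0.183" --pt "405 -397 -20 0.183" --pt "405 -397 -20 0.183" --jaw 0 --newtons 40

```text
time_s: 1.4
tcp_pos: [0.6216, 0.1326, 0.2281]
orientation: [-3.14, -0.002, 2.936]
wrist_force: [-1.0, 0.4, -0.1]
width: -0.0001
```

Run:
```python
from h import *
import pickle
s=sense();c=calibration('wrist');im=camera('wrist');save('w1.png',im);pickle.dump(c,open('w1.pkl','wb'))
print(s['tcp_pos'],s['orientation'],s['wrist_force'],s['width'],s['time_s'])
print(proj(c,[.579,.145,.063]),proj(c,[.525,.156,.06]))
```

```text
[0.62160061 0.1326405  0.22811142] [-3.14029042e+00 -2.42165740e-03  2.93621247e+00] [-0.99575364  0.3960228  -0.0665484 ] -6.622044972082253e-05 1.4
[322.77673587 168.43250633] [322.66452319  91.97647559]
```

View pics/w1.png

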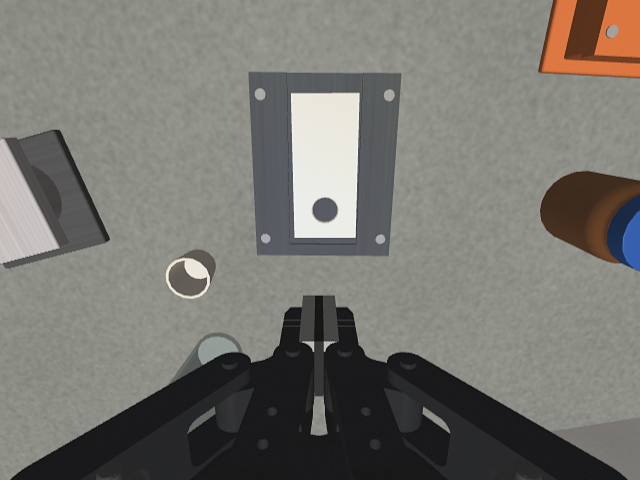

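Wrist view shows the plate (u 291–359, v 93–238, hole at 325,210), the mouth edge at v≈73 from (249,72) to (401,74), and the channel lines at u≈287 and 365.

```bash
cat > m2.py <<'E'
from h import *
import pickle
c=pickle.load(open('pics/../w1.pkl','rb')); im=cv2.cvtColor(cv2.imread('pics/w1.png'),cv2.COLOR_BGR2RGB); g=im.astype(int)
from m import cont
def W(cnt,z): return np.array([onz(c,p[0][0],p[0][1],z)[:2] for p in cnt],np.float32)*1000
pl=cont(((g.min(2)>170)*255).astype(np.uint8),280,80,375,245)
r=cv2.minAreaRect(W(pl,.063)); print('plate',r)
hd=cont(((g.max(2)<150)*255).astype(np.uint8),308,193,342,227); M=cv2.moments(hd)
h=onz(c,M['m10']/M['m00'],M['m01']/M['m00'],.0625)*1000; print('hole',h[:2])
d=h[:2]-r[0]; print('axis deg',np.degrees(np.arctan2(d[1],d[0])),np.hypot(*d))
b=g[:,:,2]-g[:,:,0]
tm=((g.max(2)<112)&(b>3)|(g.min(2)>170)).astype(np.uint8)*255
t=cont(tm,240,60,410,262); rt=cv2.minAreaRect(W(t,.062)); print('tray top',rt)
for p in cv2.boxPoints(rt): print(p, proj(c,[p[0]/1000,p[1]/1000,.062]))
a=np.radians(-11.5)
for n,uv in dict(mL=(249,72),mR=(401,74)).items(): print(n,onz(c,*uv,.062)*1000)
mid=(onz(c,249,72,.062)+onz(c,401,74,.062))/2*1000
ax=np.array([np.cos(a),np.sin(a)]); pe=np.array(r[0])-55*ax
print('plate end',pe,'inside mouth',(pe-mid[:2])@ax,'mouth',mid)
E
python3 m2.py | grep -v -e bedtop -e pin
```

```text
plate centre [579.2 144.9] size [ 50.6 111. ] ang 78.48793029785156
hole 248.5 197.84782608695653 46.0 [610.95804229 138.50115702  62.        ]
tray dark centre [566.4  90. ] size [  5.  136.6] ang 77.84857177734375
plate ((579.9007568359375, 146.20285034179688), (49.997859954833984, 109.87147521972656), 78.43384552001953)
hole [611.14855596 139.88574566]
axis deg -11.428969214835764 31.879942933488607
tray top ((580.84619140625, 145.04283142089844), (109.73519134521484, 139.2772979736328), 77.82676696777344)
[501.20355 106.09354] [247.95864382  72.13278549]
[637.3492    76.724396] [256.63888647 254.4165902 ]
[660.48883 183.99213] [388.09060284 255.32576935]
[524.3432  213.36127] [400.72612878  73.27432322]
mL [501.27183668 106.84850932  62.        ]
mR [524.85801126 213.48858958  62.        ]
plate end [526.00489808 157.16808673] inside mouth 13.27839636315219 mouth [513.06492397 160.16854945  62.        ]
```

Request:
servo_tool --pt "-15 4 -30 0" --pt "-36 8 -70 0" --pt "-36 8 -110 0" --pt "-36 8 -125 0" --pt "-36 8 -130 0" --pt "-36 8 -130 0" --pt "-36 8 -130 0"

```text
time_s: 2.33
tcp_pos: [0.5856, 0.1442, 0.102]
orientation: [3.141, 0.003, 2.941]
wrist_force: [0.2, -0.8, 0.6]
width: 0.0002
```

Request:
servo_tool --pt "0 0 -2 0" --pt "0 0 -4 0" --pt "0 0 -6 0" --pt "0 0 -8 0" --pt "0 0 -10 0" --pt "0 0 -12 0" --pt "0 0 -12.5 0" --pt "0 0 -13 0" --pt "0 0 -13.5 0" --pt "0 0 -14 0" --pt "0 0 -14 0" --pt "0 0 -14 0"

```text
time_s: 3.82
tcp_pos: [0.5843, 0.1441, 0.0863]
orientation: [-3.142, 0.0, 2.941]
wrist_force: [0.4, 0.2, -0.8]
width: 0.0005
```

Request:
servo_tool --pt "0 0 -0.4 0" --pt "0 0 -0.8 0" --pt "0 0 -1.2 0" --pt "0 0 -1.6 0" --pt "0 0 -2.0 0" --pt "0 0 -2.4 0" --pt "0 0 -2.6 0"

```text
time_s: 4.7
tcp_pos: [0.5843, 0.1441, 0.0837]
orientation: [-3.142, 0.0, 2.941]
wrist_force: [-0.1, 0.5, 0.5]
width: -0.0002
```

Request:
servo_tool --pt "0 0 -0.25 0" --pt "0 0 -0.5 0" --pt "0 0 -0.75 0" --pt "0 0 -1.0 0"

```text
time_s: 5.2
tcp_pos: [0.5843, 0.1441, 0.0827]
orientation: [-3.142, -0.0, 2.941]
wrist_force: [0.1, 0.5, 0.4]
width: -0.0001
```

Request:
servo_tool --pt "0 0 -0.2 0" --pt "0 0 -0.4 0" --pt "0 0 -0.6 0"

```text
time_s: 5.58
tcp_pos: [0.5843, 0.1442, 0.0821]
orientation: [-3.142, 0.0, 2.941]
wrist_force: [0.7, -0.1, 1.9]
width: -0.0001
```

Contact seems to begin (Fz 1.9 N). Going down in small steps.

Request:
servo_tool --pt "0 0 -0.1 0" --pt "0 0 -0.2 0" --pt "0 0 -0.2 0"

```text
time_s: 5.95
tcp_pos: [0.5844, 0.1441, 0.0821]
orientation: [3.142, 0.0, 2.941]
wrist_force: [-1.1, 0.4, 2.0]
width: 0.0003
```

Request:
servo_tool --pt "0 0 -0.1 0" --pt "0 0 -0.2 0" --pt "0 0 -0.3 0" --pt "0 0 -0.3 0"

```text
time_s: 6.45
tcp_pos: [0.5847, 0.1442, 0.0821]
orientation: [3.141, 0.001, 2.941]
wrist_force: [-1.6, 0.1, 5.0]
width: 0.0004
```

Request:
servo_tool --pt "-0.5 0.1 0 0" --pt "-1.5 0.3 0 0" --pt "-2.9 0.6 0 0" --pt "-4.4 0.95 0 0" --pt "-5.9 1.3 0 0" --pt "-7.3 1.6 0 0" --pt "-8.8 1.9 0 0" --pt "-9.8 2.1 0 0"

```text
time_s: 7.45
tcp_pos: [0.575, 0.1463, 0.0821]
orientation: [3.141, 0.001, 2.941]
wrist_force: [1.8, -0.1, 4.6]
width: -0.0003
```

Run:
```python
from h import *
s=sense();print(s['tcp_pos'],s['wrist_force'])
im=camera('top');save('t2.png',im);save('t2c.png',cv2.resize(im[165:265,200:300],None,fx=5,fy=5))
g=im.astype(int);m=(g.min(2)>150).astype(np.uint8)*255;m[:170]=0;m[255:]=0;m[:,:222]=0;m[:,275:]=0
```

```text
[0.57495856 0.14626234 0.08207068] [ 1.82315987 -0.12170955  4.63944183]
```

View pics/t2c.png

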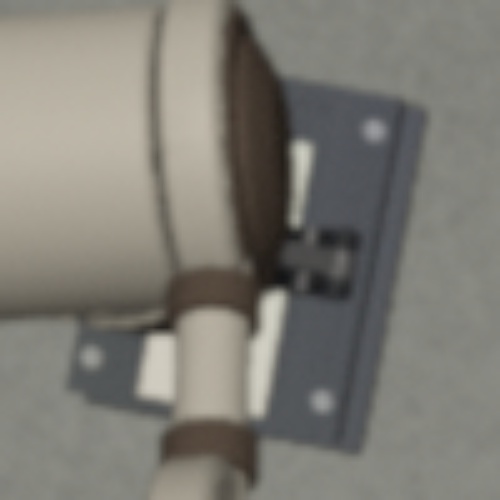

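The plate is moving: its end at crop (140,400) is now nearly at the mouth line. Continuing the drag.

Request:
servo_tool --pt "-1 0.2 0 0" --pt "-3 0.65 0 0" --pt "-5 1.1 0 0" --pt "-7 1.5 0 0" --pt "-9 1.95 0 0" --pt "-11 2.4 0 0" --pt "-13 2.8 0 0" --pt "-15 3.25 0 0" --pt "-17 3.7 0 0" --pt "-19 4.1 0 0" --pt "-20 4.3 0 0"

```text
time_s: 8.88
tcp_pos: [0.5549, 0.1506, 0.0821]
orientation: [3.141, 0.001, 2.941]
wrist_force: [1.6, -0.3, 4.6]
width: -0.0
```

Request:
servo_tool --pt "-1 0.2 0 0" --pt "-3 0.65 0 0" --pt "-5 1.1 0 0" --pt "-7 1.5 0 0" --pt "-9 1.95 0 0" --pt "-11 2.4 0 0" --pt "-13 2.8 0 0" --pt "-15 3.25 0 0" --pt "-17 3.7 0 0" --pt "-19 4.1 0 0" --pt "-19 4.1 0 0"

```text
time_s: 10.25
tcp_pos: [0.5358, 0.1547, 0.0821]
orientation: [3.141, 0.001, 2.941]
wrist_force: [0.7, -0.1, 5.8]
width: 0.0001
```

Run:
```python
from h import *
im=camera('side');save('s3.png',im[200:360,200:380].repeat(4,0).repeat(4,1))
```

```text
(no output)
```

View pics/s3.png

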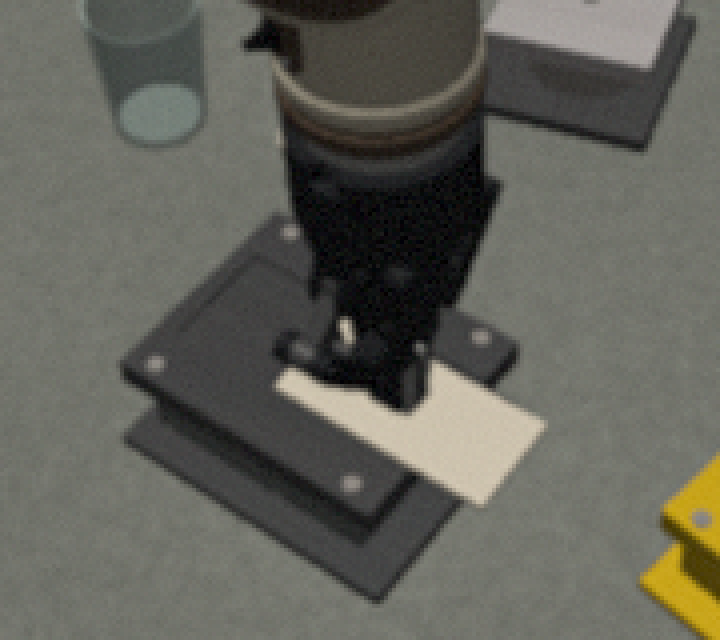

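Side view: the plate overhangs the mouth (plain end at crop (480,505)–(545,425)), flat. Lifting off and looking with the wrist camera.

Request:
servo_tool --pt "0 0 1 0" --pt "0 0 4 0" --pt "0 0 15 0" --pt "0 0 45 0" --pt "8 0 85 0" --pt "25 -4 120 0" --pt "45 -9 140 0" --pt "45 -9 140 0" --pt "45 -9 140 0" --jaw 100

```text
time_s: 11.42
tcp_pos: [0.5792, 0.1458, 0.2202]
orientation: [-3.141, -0.003, 2.941]
wrist_force: [-0.1, 0.6, -0.4]
width: 0.0859
```

Run:
```python
from h import *
import pickle
s=sense();c=calibration('wrist');im=camera('wrist');save('w4.png',im);pickle.dump(c,open('w4.pkl','wb'))
print(s['tcp_pos'],s['orientation'],s['time_s'])
g=im.astype(int);m=((g.min(2)>165)*255).astype(np.uint8)
cs=sorted(cv2.findContours(m,cv2.RETR_EXTERNAL,cv2.CHAIN_APPROX_NONE)[0],key=cv2.contourArea)[-4:]
for k in cs: print(cv2.boundingRect(k),cv2.minAreaRect(np.array([onz(c,p[0][0],p[0][1],.063)[:2] for p in k],np.float32)*1000))
```

```text
[0.57919948 0.14580362 0.22023624] [-3.14106148e+00 -2.75016826e-03  2.94088824e+00] 11.425
(259, 288, 4, 7) ((624.4585571289062, 87.35368347167969), (2.5101139545440674, 5.601325511932373), 75.79387664794922)
(163, 305, 34, 25) ((630.830078125, 11.075308799743652), (13.444169044494629, 34.82060241699219), 21.957637786865234)
(0, 196, 57, 117) ((562.7022705078125, -91.61470794677734), (45.516319274902344, 103.89281463623047), 63.59298324584961)
(285, 84, 71, 150) ((531.2086181640625, 156.89230346679688), (50.14154052734375, 109.3184585571289), 78.43378448486328)
```

View pics/w4.png

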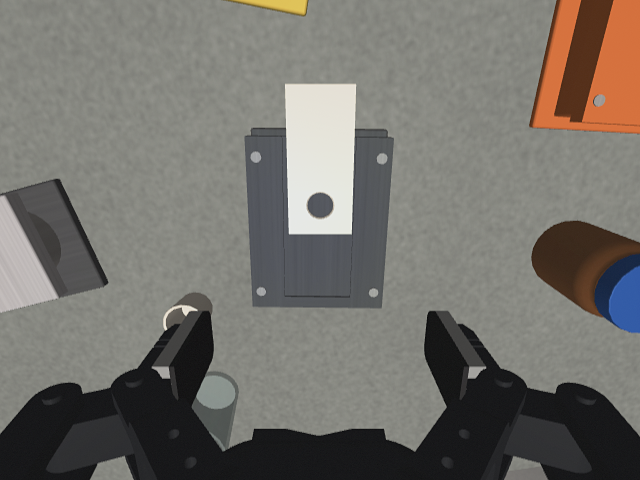

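Plate: centre (531.2,156.9), axis −11.6°, size 50×109 ✓, so the overhang is about 36.5 mm. Gripping 18 mm in from the plain end.

Request:
servo_tool --pt "-30 7 -30 0" --pt "-60 13 -70 0" --pt "-85.3 18.8 -100 0" --pt "-85.3 18.8 -120 0" --pt "-85.3 18.8 -135 0" --pt "-85.3 18.8 -145 0" --pt "-85.3 18.8 -152 0" --pt "-85.3 18.8 -158 0" --pt "-85.3 18.8 -161 0" --pt "-85.3 18.8 -163 0" --pt "-85.3 18.8 -163 0" --pt "-85.3 18.8 -163 0"

```text
time_s: 12.98
tcp_pos: [0.4954, 0.1645, 0.0588]
orientation: [3.141, 0.0, 2.941]
wrist_force: [0.2, 0.2, -0.7]
width: 0.0849
```

Request:
servo_tool --pt "0 0 0 0" --pt "0 0 0 0" --pt "0 0 0 0" --pt "0 0 0 0" --jaw 68 --newtons 40

```text
time_s: 13.48
tcp_pos: [0.4952, 0.1644, 0.0586]
orientation: [-3.142, -0.0, 2.941]
wrist_force: [-0.0, 0.4, 0.1]
width: 0.0582
```

Run:
```python
from h import *
im=camera('wrist');save('w5.png',im);im=camera('side');save('s5.png',im[200:360,200:380].repeat(4,0).repeat(4,1))
print(sense()['tcp_pos'])
```

```text
[0.49520148 0.1644409  0.0585852 ]
```

View pics/w5.png

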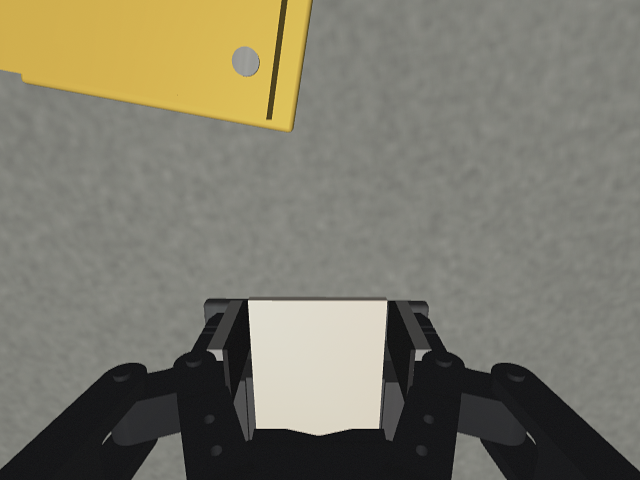

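View pics/s5.png

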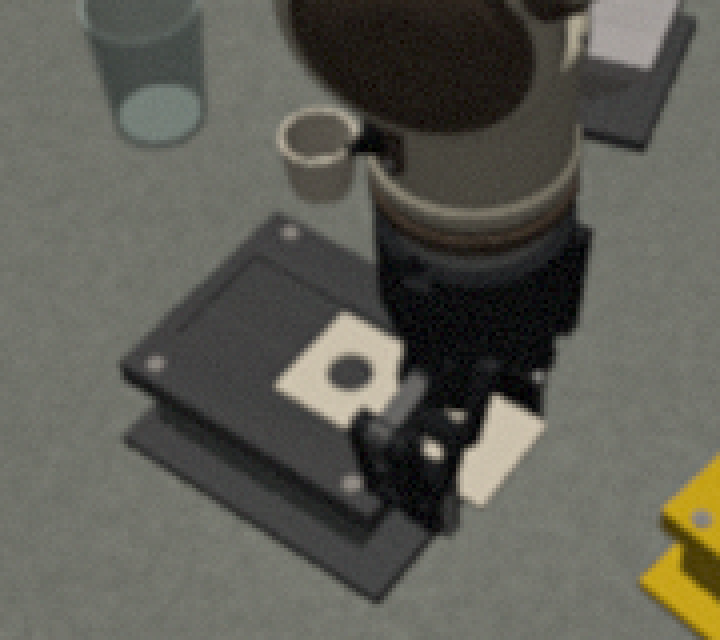

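The plate lies between the pads, centred (u 248–387 between pads at about 235 and 400). Closing.

Request:
servo_tool --pt "0 0 0 0" --pt "0 0 0 0" --pt "0 0 0 0" --pt "0 0 0 0" --pt "0 0 0 0" --jaw 30 --newtons 45

```text
time_s: 14.2
tcp_pos: [0.4954, 0.1644, 0.0588]
orientation: [3.141, 0.0, 2.941]
wrist_force: [-0.9, 0.2, 3.6]
width: 0.0484
```

Request:
servo_tool --pt "0 0 0.5 0" --pt "0 0 1 0" --pt "0 0 2 0" --pt "0 0 3.5 0" --pt "0 0 6 0" --pt "0 0 10 0" --pt "0 0 16 0" --pt "0 0 24 0" --pt "0 0 34 0" --pt "0 0 42 0" --pt "0 0 42 0"

```text
time_s: 15.58
tcp_pos: [0.4959, 0.1645, 0.1017]
orientation: [3.141, 0.002, 2.941]
wrist_force: [-0.6, -0.7, -0.4]
width: 0.0487
```

Run:
```python
from h import *
im=camera('side');save('s6.png',im[180:360,200:400].repeat(3,0).repeat(3,1)); im=camera('top');save('t6.png',im[150:290,190:330].repeat(4,0).repeat(4,1))
s=sense();print(s['tcp_pos'],s['wrist_force'],s['ft_torque'],s['width'])
```

```text
[0.49514599 0.16442874 0.10058372] [ 0.11593514 -0.29720205 -0.41891164] [-0.01380447  0.05700605 -0.03267952] 0.04815764902987592
```

View pics/s6.png

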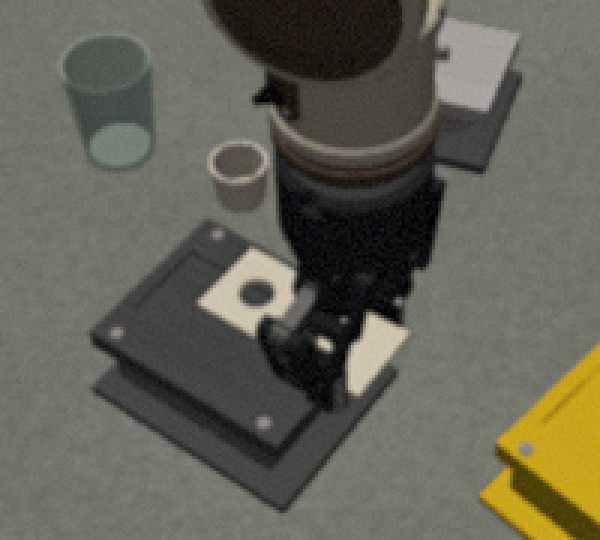

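Plate lifted and held level-looking, with the hole end clear of the tray. Raising it and carrying it over to measure the bed with the wrist camera.

Request:
servo_tool --pt "0 0 10 0" --pt "0 0 30 0" --pt "2 -5 50 0" --pt "6 -15 70 0.01" --pt "13 -32 85 0.03" --pt "22 -52 95 0.05" --pt "31 -75 100 0.07" --pt "41 -100 100 0.09" --pt "51 -125 100 0.11" --pt "62 -150 100 0.13" --pt "72 -175 100 0.15" --pt "82 -200 100 0.17"

```text
time_s: 17.18
tcp_pos: [0.5774, -0.0364, 0.2009]
orientation: [3.142, -0.0, 3.111]
wrist_force: [0.1, -0.2, -1.0]
width: 0.0484
```

Request:
servo_tool --pt "10 -25 0 0.02" --pt "20 -48 0 0.04" --pt "29 -70 0 0.06" --pt "36 -87 0 0.075" --pt "41 -99 0 0.083" --pt "43 -104 0 0.083" --pt "43 -104 0 0.083" --pt "43 -104 0 0.083" --pt "43 -104 0 0.083"

```text
time_s: 18.3
tcp_pos: [0.6201, -0.139, 0.2006]
orientation: [3.141, -0.0, -3.089]
wrist_force: [0.2, -0.3, -0.9]
width: 0.0483
```

Run:
```python
from h import *
import pickle
s=sense();c=calibration('wrist');im=camera('wrist');save('w7.png',im);pickle.dump(c,open('w7.pkl','wb'))
print(s['tcp_pos'],s['orientation'],s['wrist_force'],s['width'])
print(proj(c,[.5545,-.136,.055]))
im=camera('top');save('t7.png',im);im=camera('side');save('s7.png',im)
```

```text
[ 0.62012297 -0.13901574  0.20064172] [ 3.14145431e+00 -6.07137300e-05 -3.08884487e+00] [ 0.19113839 -0.30612229 -0.91175277] 0.048344578779365245
[327.39635289 140.88426341]
```

View pics/w7.png

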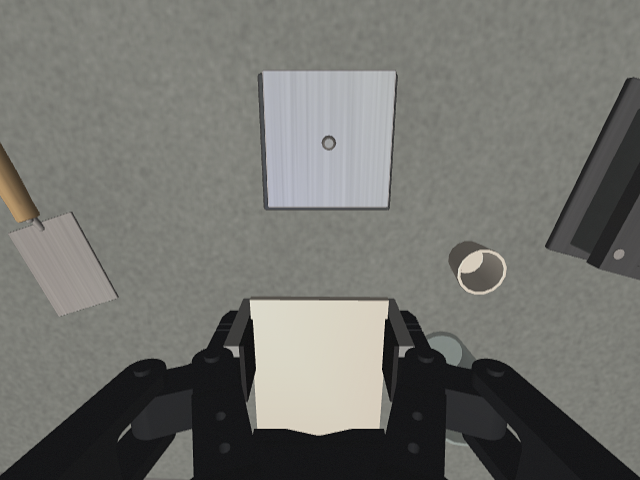

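View pics/t7.png

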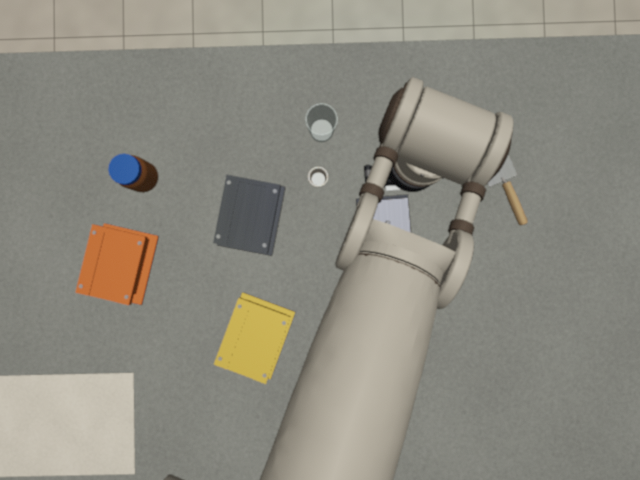

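View pics/s7.png

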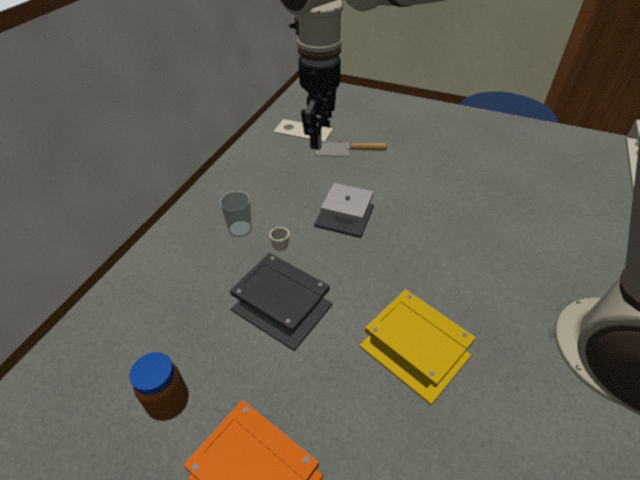

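Wrist view: bed top spans u 262–396, v 71–210, with the pin at (329,143) against a predicted (327,141). Plate held squarely (plain end at u 249–390, v 299). Next I measure the bed and the held plate.

```bash
cat > m7.py <<'E'
from h import *
import pickle
c=pickle.load(open('w7.pkl','rb')); g=cv2.cvtColor(cv2.imread('pics/w7.png'),cv2.COLOR_BGR2RGB).astype(int)
def big(m): return max(cv2.findContours(m.astype(np.uint8)*255,cv2.RETR_EXTERNAL,cv2.CHAIN_APPROX_NONE)[0],key=cv2.contourArea)
m=(g.min(2)>140)&(g[:,:,2]-g[:,:,0]>5); m[:60]=0;m[215:]=0;m[:,:250]=0;m[:,405:]=0
b=big(m); P=np.array([onz(c,*p[0],.055)[:2] for p in b],np.float32)*1000
print('bed',cv2.minAreaRect(P))
# pin tip: bright centre / whole blob
for v in range(134,153): print(' '.join('%3d'%g[v,u].mean() for u in range(318,341)))
# held plate
m=(g.min(2)>165); m[:290]=0;m[440:]=0;m[:,:240]=0;m[:,400:]=0
r=cv2.minAreaRect(big(m)); print('plate px',r)
s=np.array([.62012,-.13902,.20064]); zt=.20064+.0012+.003
bx=big(m)[:,0]
top=np.array([[u,bx[bx[:,0]==u][:,1].min()] for u in range(256,384)]);k=np.polyfit(top[:,0],top[:,1],1)
for u in (256,320,384):
  X=onz(c,u,np.polyval(k,u),zt)-s; a=3.0943; # tool yaw-ish
  print(X*1000)
A,B=onz(c,256,np.polyval(k,256),zt),onz(c,384,np.polyval(k,384),zt); print('end edge normal deg',np.degrees(np.arctan2(*(B-A)[:2][::-1]))-90)
# hole in side view
c=calibration('side');g=cv2.cvtColor(cv2.imread('pics/s7.png'),cv2.COLOR_BGR2RGB); save('s7c.png',cv2.resize(g[90:230,250:400],None,fx=5,fy=5,interpolation=cv2.INTER_CUBIC))
E
python3 m7.py
```

```text
bed ((555.3724365234375, -135.49298095703125), (91.76274871826172, 87.5540771484375), 3.0141570568084717)
178 177 179 179 177 181 187 189 190 190 176 172 182 180 181 181 179 179 180 182 182 181 179
179 177 179 179 178 182 188 168 160 156 128 125 156 152 171 183 180 179 180 182 182 181 179
179 178 179 179 179 186 169 101  78  62  66  64  81  76 124 175 182 180 180 182 182 181 179
179 177 179 180 181 165 104  64  74  79  81  79  76  69  64 128 173 182 181 182 182 181 179
179 178 180 181 172 103  68  81  88 108 107 116  93  81  74  63 125 186 183 182 182 181 179
179 179 180 183 132  71  82  91 121 147 145 154 133 116  82  74  61 165 184 182 182 181 179
179 178 180 186  87  83  93 124 156 163 161 160 162 156 118  82  67 121 185 183 182 181 179
179 179 181 173  74  89 102 158 162 160 159 158 161 164 156  86  72 103 187 184 183 181 179
179 178 182 139  79  97 114 165 161 159 158 159 161 163 164 108  77  62 176 185 183 181 179
179 180 182 152  82 100 126 165 160 158 158 161 161 161 161 123  81  66 168 184 183 181 178
179 179 181 186  94 100 120 163 159 158 160 161 161 159 160 105  81  79 18
[... 326 characters left out ...]
106 109 119 116 100  96  96 145 185 182 181 182 182 182 179
180 178 179 179 179 185 174 143 129 103  95  93 110 106 146 187 181 180 180 182 183 181 180
180 179 180 179 178 182 188 192 176 149 141 137 156 152 184 183 180 180 181 183 183 181 180
179 179 179 179 178 182 186 189 189 189 190 186 181 179 181 182 180 180 180 183 183 181 179
179 179 179 180 178 182 185 187 187 186 186 182 179 178 180 181 179 180 181 184 183 182 179
plate px ((318.3881530761719, 367.191650390625), (138.00335693359375, 133.65492248535156), 0.5256346464157104)
[-16.67615352 -23.18448284   4.2       ]
[-17.69847439  -0.25214431   4.2       ]
[-18.7218334   22.70348165   4.2       ]
end edge normal deg 2.5525488254327087
```

View pics/s7c.png

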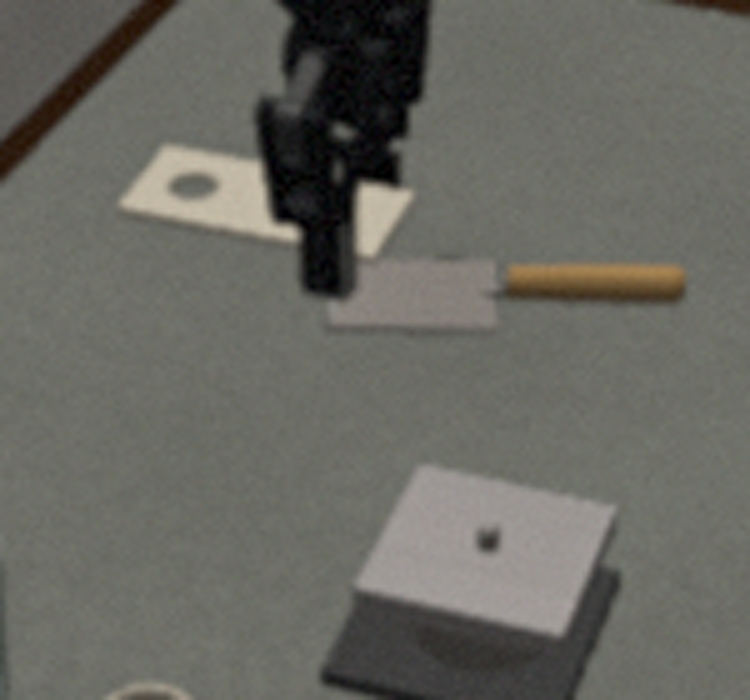

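Run:
```python
from h import *
import pickle
c=pickle.load(open('w7.pkl','rb'))
print('pin tip',onz(c,328.7,142.6,.065)*1000, 'blob',onz(c,328.8,143,.060)*1000)
cs=calibration('side')
print('hole pred side px',proj(cs,[.6893,-.1354,.2048]),'seen (288.6,127.2)')
print('on plane',onz(cs,288.6,127.2,.2048)*1000)
for n,p in dict(hA=(-17.7,25),hB=(-17.7,-25),fA=(92.3,25),fB=(92.3,-25)).items():
    a=np.radians(2.9);X=np.array([620.1+p[0]*np.cos(a)-p[1]*np.sin(a),-139.0+p[0]*np.sin(a)+p[1]*np.cos(a),204.8])/1000
    q=proj(cs,X); print(n,q,(q-[250,90])*5)
```

```text
pin tip [ 555.07071061 -135.31290649   65.        ] blob [ 555.60832533 -135.07691721   60.        ]
hole pred side px [286.78950364 126.50378148] seen (288.6,127.2)
on plane [ 684.74412344 -134.41374959  204.8       ]
hA [322.96728697 140.89052317] [364.83643485 254.45261587]
hB [331.20965875 127.82285994] [406.04829374 189.11429971]
fA [271.42318612 130.76490127] [107.11593058 203.82450633]
fB [281.29451483 118.44412985] [156.47257414 142.22064923]
```

Plate is level (both ends show the same ~2 px side-camera offset). Pin at (555.1,−135.4) and bed yaw 3.0° match the tool's 3.0°. Moving above the pin.

Request:
servo_tool --pt "-8 0 0 0" --pt "-22 0 -3 0" --pt "-38 0 -10 0" --pt "-54 0 -20 0" --pt "-70 0 -35 0" --pt "-86 0 -50 0" --pt "-102 0 -65 0" --pt "-116 0 -80 0" --pt "-126 0 -95 0" --pt "-132 0 -107 0" --pt "-134.2 0 -115 0" --pt "-134.2 0 -118 0"

```text
time_s: 19.95
tcp_pos: [0.486, -0.1396, 0.0822]
orientation: [3.141, -0.0, -3.089]
wrist_force: [-0.1, -0.2, -0.6]
width: 0.0489
```

Request:
servo_tool --pt "0 0 0 0" --pt "0 0 0 0" --pt "0 0 0 0"

```text
time_s: 20.32
tcp_pos: [0.4864, -0.1397, 0.083]
orientation: [-3.141, 0.001, -3.089]
wrist_force: [-0.1, -0.2, -0.7]
width: 0.0486
```

Run:
```python
from h import *
s=sense();print(s['tcp_pos'],s['orientation'],s['wrist_force'],s['width'])
im=camera('side');save('s8.png',cv2.resize(im[150:260,290:420],None,fx=5,fy=5,interpolation=cv2.INTER_CUBIC))
im=camera('top');save('t8.png',cv2.resize(im[170:300,330:450],None,fx=4.5,fy=4.5,interpolation=cv2.INTER_CUBIC))
cs=calibration('side');print((proj(cs,[.5551,-.1354,.065])-[290,150])*5)
```

```text
[ 0.4864147  -0.13966942  0.0829883 ] [-3.14115323e+00  6.96894851e-04 -3.08919467e+00] [-0.06013976 -0.16070746 -0.66882792] 0.04861629545405091
[281.20328311 226.06027314]
```

View pics/s8.png

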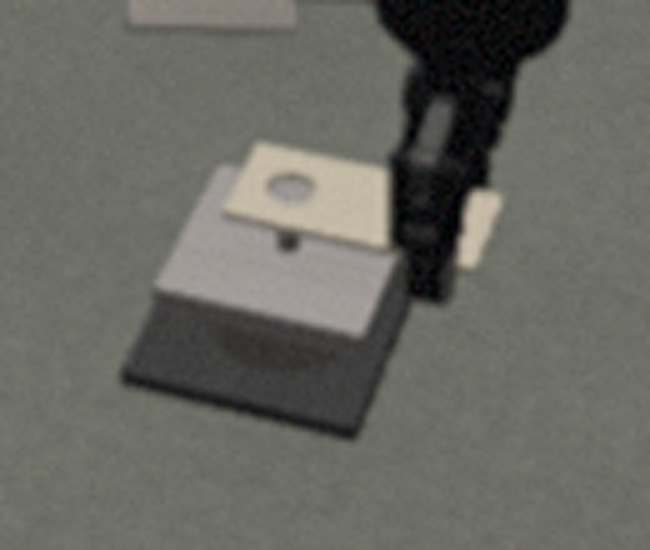

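View pics/t8.png

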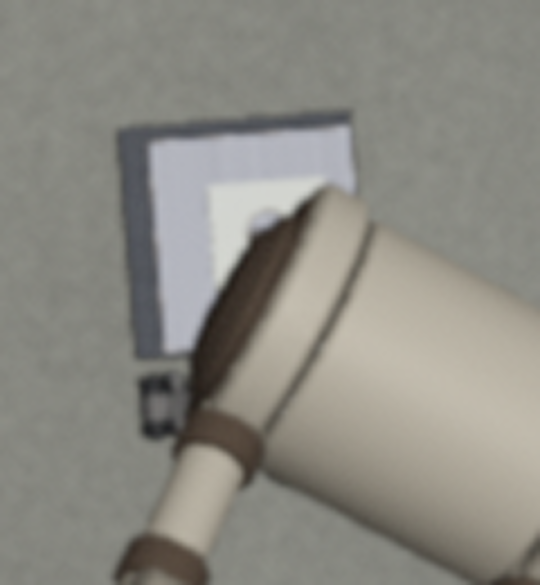

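Run:
```python
from h import *
cs=calibration('side')
for z in (.087,.06): print(z,(proj(cs,[.5551,-.1354,z])-[290,150])*5)
ct=calibration('top');print((proj(ct,[.5551,-.1354,.0865])-[330,170])*4.5)
```

```text
0.087 [283.02281898 186.73405368]
0.06 [280.7978866  234.82223953]
[262.26640648 231.33128062]
```

Hole seen at (291,187), pin at (289,237). Both differ from prediction by the same camera offset, so they are aligned within about 1 mm. Lowering.

Request:
servo_tool --pt "0 0 -2 0" --pt "0 0 -4.5 0" --pt "0 0 -7 0" --pt "0 0 -9.5 0" --pt "0 0 -12 0" --pt "0 0 -14.5 0" --pt "0 0 -17 0" --pt "0 0 -19 0" --pt "0 0 -20.5 0" --pt "0 0 -21.5 0" --pt "0 0 -22 0" --pt "0 0 -22 0"

```text
time_s: 21.92
tcp_pos: [0.486, -0.1396, 0.0607]
orientation: [-3.142, 0.0, -3.089]
wrist_force: [-0.4, -0.1, -1.1]
width: 0.0483
```

Request:
servo_tool --pt "0 0 -0.4 0" --pt "0 0 -0.8 0" --pt "0 0 -1.2 0" --pt "0 0 -1.6 0" --pt "0 0 -2 0" --pt "0 0 -2.4 0" --pt "0 0 -2.8 0" --pt "0 0 -3.2 0" --pt "0 0 -3.2 0"

```text
time_s: 23.05
tcp_pos: [0.486, -0.1395, 0.0573]
orientation: [3.142, -0.0, -3.089]
wrist_force: [0.2, -0.1, -1.0]
width: 0.048
```

Request:
servo_tool --pt "0 0 -0.3 0" --pt "0 0 -0.6 0" --pt "0 0 -0.9 0" --pt "0 0 -1.2 0" --pt "0 0 -1.5 0" --pt "0 0 -1.8 0" --pt "0 0 -2.1 0" --pt "0 0 -2.4 0"

```text
time_s: 24.05
tcp_pos: [0.486, -0.1395, 0.055]
orientation: [3.142, -0.0, -3.089]
wrist_force: [0.6, -0.1, -1.4]
width: 0.0486
```

Run:
```python
from h import *
s=sense();print(s['wrist_force'],s['ft_torque'])
im=camera('side');save('s9.png',cv2.resize(im[150:260,290:420],None,fx=5,fy=5,interpolation=cv2.INTER_CUBIC))
```

```text
[ 0.62627264 -0.08845811 -1.40793409] [-0.01804104  0.05275367  0.02614635]
```

View pics/s9.png

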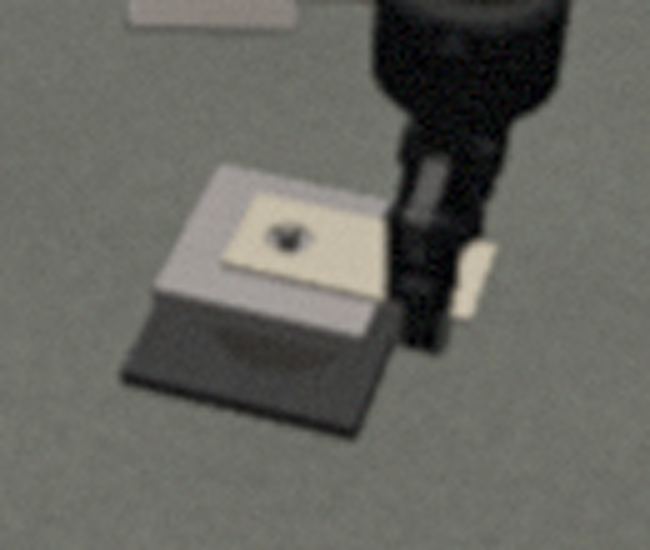

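Pin stands centred in the hole (289,239). No contact yet, so I continue in fine steps.

Request:
servo_tool --pt "0 0 -0.2 0" --pt "0 0 -0.4 0" --pt "0 0 -0.6 0" --pt "0 0 -0.8 0" --pt "0 0 -0.8 0"

```text
time_s: 24.72
tcp_pos: [0.486, -0.1396, 0.0542]
orientation: [-3.142, 0.0, -3.089]
wrist_force: [0.7, 0.5, -0.9]
width: 0.0483
```

Request:
servo_tool --pt "0 0 -0.15 0" --pt "0 0 -0.3 0" --pt "0 0 -0.45 0" --pt "0 0 -0.6 0" --pt "0 0 -0.6 0"

```text
time_s: 25.35
tcp_pos: [0.4862, -0.1396, 0.0538]
orientation: [-3.141, 0.0, -3.089]
wrist_force: [-0.8, 0.1, 1.2]
width: 0.0486
```

Request:
servo_tool --pt "0 0 -0.1 0" --pt "0 0 -0.2 0" --pt "0 0 -0.3 0" --pt "0 0 -0.3 0"

```text
time_s: 25.85
tcp_pos: [0.4862, -0.1397, 0.0535]
orientation: [-3.141, 0.0, -3.089]
wrist_force: [-0.7, 1.5, 3.2]
width: 0.0486
```

In contact (~4 N). Releasing gently.

Request:
servo_tool --pt "0 0 0 0" --pt "0 0 0 0" --newtons 20

```text
time_s: 26.1
tcp_pos: [0.4862, -0.1397, 0.0534]
orientation: [-3.141, 0.0, -3.089]
wrist_force: [-2.3, 0.3, 5.1]
width: 0.0481
```

Request:
servo_tool --pt "0 0 0 0" --pt "0 0 0 0" --pt "0 0 0 0" --pt "0 0 0 0" --pt "0 0 0 0" --jaw 85

```text
time_s: 26.72
tcp_pos: [0.486, -0.1396, 0.0533]
orientation: [3.142, -0.0, -3.089]
wrist_force: [0.7, -0.5, -0.1]
width: 0.0727
```

Run:
```python
from h import *
im=camera('wrist');save('w10.png',im)
im=camera('side');save('s10.png',cv2.resize(im[150:260,290:420],None,fx=5,fy=5,interpolation=cv2.INTER_CUBIC))
```

```text
(no output)
```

View pics/w10.png

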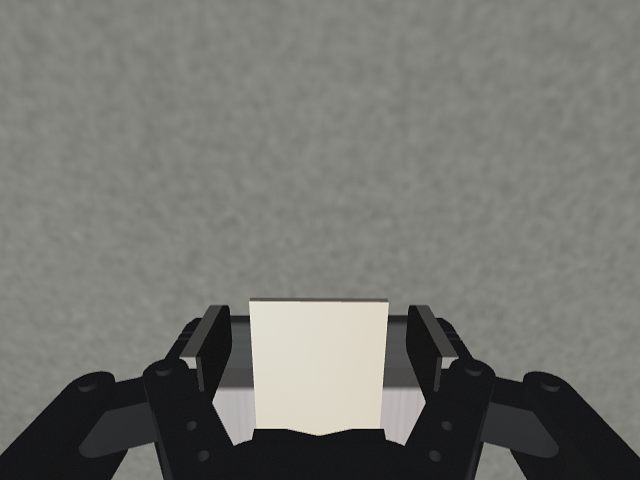

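View pics/s10.png

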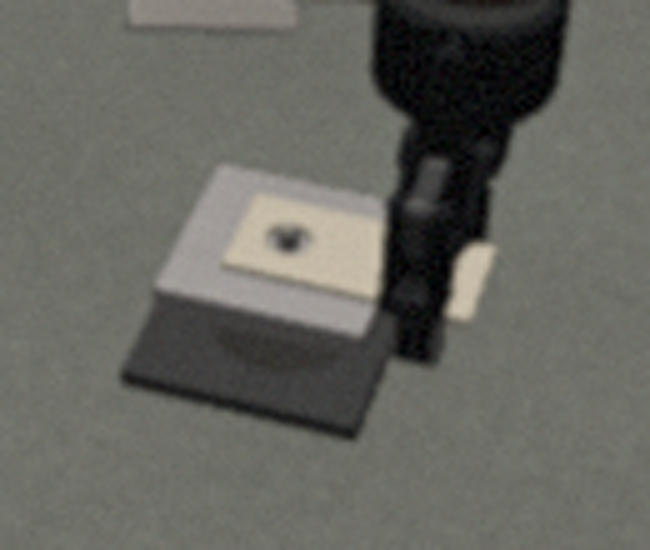

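Pads are clear of the plate, which lies flat with the pin in the hole. Retreating straight up, then swinging away for a final look.

Request:
servo_tool --pt "0 0 2 0" --pt "0 0 6 0" --pt "0 0 14 0" --pt "0 0 28 0" --pt "0 0 48 0" --pt "0 0 75 0" --pt "0 0 105 0" --pt "30 0 130 0" --pt "70 0 145 0" --pt "110 0 147 0" --pt "134 0 147 0" --pt "134 0 147 0"

```text
time_s: 28.32
tcp_pos: [0.6209, -0.1395, 0.2011]
orientation: [-3.141, 0.001, -3.089]
wrist_force: [0.8, -0.4, -0.5]
width: 0.0725
```

Run:
```python
from h import *
s=sense();c=calibration('wrist');im=camera('wrist');save('w11.png',im);print(s['time_s'],s['tcp_pos'],s['wrist_force'])
g=im.astype(int);m=((g.min(2)>165)&(g[:,:,2]<g[:,:,0]+3)); m[265:]=0;m[:,:230]=0;m[:,420:]=0
k=max(cv2.findContours(m.astype(np.uint8)*255,cv2.RETR_EXTERNAL,cv2.CHAIN_APPROX_NONE)[0],key=cv2.contourArea)
print(cv2.minAreaRect(np.array([onz(c,p[0][0],p[0][1],.058)[:2] for p in k],np.float32)*1000))
im=camera('side');save('s11.png',im)
```

```text
28.325 [ 0.62093986 -0.13951402  0.20107989] [ 0.80248226 -0.39189802 -0.52048527]
((524.2425537109375, -137.7039031982422), (108.16441345214844, 50.5308837890625), 2.8424370288848877)
```

View pics/w11.png

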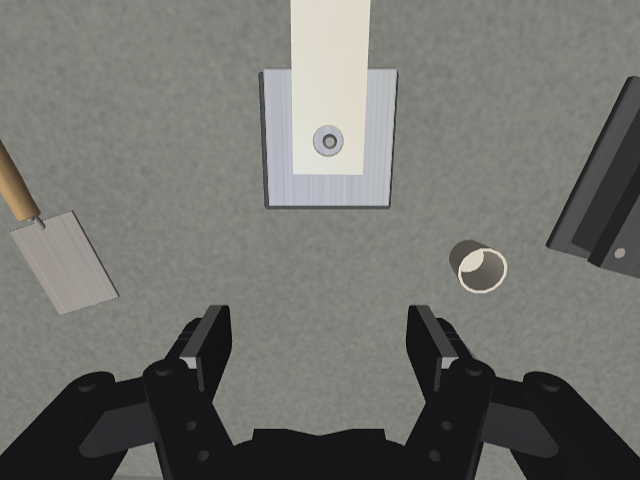

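View pics/s11.png

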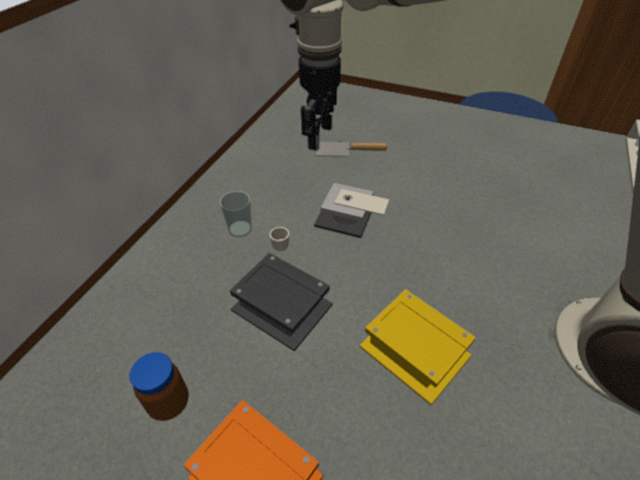

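Wrist view: the pin (329,142) is centred in the hole (328,141). The plate's angle is 2.8° against the bed's 3.0°, and it lies flat. The other objects haven't moved and the arm is clear.

```bash
python3 -c "
from cell import *
print(job_done())"
```

```text
the job is handed in; nothing more can be done
None
```

The plate is on the test bed with its hole over the locating pin, and I handed the job in at about 28 s.

- **Sliding out:** I touched the plate at about 2 mm/s and pressed with about 5 N (readings up to 5.8 N). I slid it about 50 mm out of the dark tray until it overhung the mouth by about 36.5 mm.
- **Grip and lift:** I gripped the sides of the overhang with 45 N and lifted it level.
- **Laying down:** I lowered it onto the bed with about 5 N of contact, then opened the fingers and backed off.

**Last checks:**
- The pin is centred in the hole to about 1 px.
- The plate is turned 2.8° and the bed 3.0°, and the plate looks flat.
- The fingers are clear, and the beaker, crucible, jar and spatula look unmoved.

**Disagreements:**
- The gripper read 48.5 mm on the 50 mm plate, which I put down to its own offset.
- The side camera is off by about 2 px throughout, which fits its stated calibration error.
- In the last wrist picture the plain end was cut off at the top edge, so I did not re-measure the plate's full length on the bed.

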